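Re-index a stud housing on the dividing fixture

ROBOT

A 7-joint arm with a two-finger parallel gripper is mounted at the origin on a cart in front of the work surface, level with it; the furniture and walls round the work are solid. World frame = base frame: x ahead of the robot, y to its left, z up, the work surface at z = 0. Lengths are in m, angles in rad, forces in N, time in s.
With the tool pointing down it reaches from about 0.425 to 0.875 m from the base axis. Payload 9.9 kg.
Tool frame: the origin (TCP) lies between the finger pads; the fingertips stand 19 mm ahead of it and the grasp point (between the pads) is the TCP; x points along the fingers, y is the direction in which the jaws open and shut, and the axes are right-handed (so a half turn about x gives the same grasp; the last joint's range is limited). The gripper opens to 85 mm and grips with 20 to 120 N. Pads are 22 mm wide; open, the fingers measure 114 mm over their backs; the gripper's body (76 mm by 85 mm) begins 54 mm behind the grasp point. The pads swing forward as they close: fully open they stand 13 mm farther back than shut.
Start: joints at [-0.084, 0.576, 0.025, 1.437, -0.015, 1.129, -0.057], TCP at [0.675, 0, 0.25] pointing down, gripper open.
Joint ranges: [-2.76, 2.76], [-0.34, 2.15], [-1.52, 1.57], [0.19, 2.46], [-1.09, 4.23], [0.17, 1.99], [-2.82, 2.82]. Speed limits (rad/s): [2.22, 2.22, 3.01, 3.01, 3.14, 3.14, 3.14].

INTERFACE

Orientations are given as a unit quaternion [w, x, y, z].
In Python, from workcell import arm, get_image, models gives the robot as it stands.
- The arm moves only by the shell command python3 -m pendant 'ROWS' [FORCE]. ROWS is a JSON object of lists of equal length, an entry for each row: "linear": the shift along the tool's x, y, z in m, a list of three; "spin": the turn about the tool's x in degrees; "claw": the opening, from 0 (shut) to 1 (fully open). A call has 1 to 20 rows; each row is the pose to reach, as a shift and turn from the pose commanded when the call began, along the tool's axes at that moment; what a row does not reach only later rows make up. A row lasts 1/8 s, in which the tool goes at most 62.5 mm and 10.7 degrees, less where a joint would pass 70% of its speed; a pose out of reach is approached as far as the arm can. A call with a gripper value outside its range is refused whole. The fingers move at their own pace and stop on an object; FORCE is the grip in N (left out, the last holds). Time passes only in rows, so rows that repeat a pose let the fingers close. It gives the time, the measured TCP pose, the force and the opening at its end, in the units of the state.
- arm.read_state(): the state, without advancing time (a new reading comes with each control period).
- get_image(name): name is "scene" or "side" or "wrist"; returns a dict with "color" (420x560x3 uint8, red, green, blue), "camera_matrix" (3x3 intrinsics, pixels), "rvec" (rotation vector, rad) and "tvec" (3), from world to camera coordinates, as OpenCV has them; the wrist camera has in their place "tool_from_camera" (4x4, takes a point from camera to tool coordinates, whose origin is the TCP and whose axes are the tool frame's). Camera axes: x right, y down, z forward; pixel columns grow to the right and rows downward; lengths in m; the calibration is good to about 2 mm. A picture is of the moment at which its call begins: read the wrist's pose just before it. There is no depth.
- arm.finish_job(): hands the job in, once; it reports no verdict.
Trained networks look in a picture, given as the dict that the camera call returned (one of the last four; its "shot" number tells which), for a name from the list of things; names that differ only in an ending like _2 or _b are one class to them, and where a whole thing is asked for, a point or a joint stands for the part that bears it (a point fixed in the world has none). Each returns a list of dicts, best first, with "conf" (0 to 1); they miss things now and then, are a little off and sometimes report something else, mostly with a low value. They report only what shows in the picture. A call takes as long as a camera call.
- models.spot_in(picture, target): "uv" ([column, row] in pixels, amid what is visible of it).
- models.silhouettes(picture, target): "pixels" (420x560 bool, what is visible of it) and "uv" ([column, row] in pixels, amid what is visible of it).
The state is a dict: "time": time; "joint_positions": joint angles; "qd": joint speeds; "joint_torque": joint torques, N m; "position": TCP position; "tcp_rot": TCP orientation; "contact_force": force on the tool from outside, world axes, zero at the start; "ft_torque": the same for the moment, N m; "grip_width": finger opening in m.
Only numpy, scipy, OpenCV 4.12 (cv2) and the standard library are available. Lean on these libraries where they do the work, as an engineer would, in place of code of your own. Each camera call takes 0.05 s, during which the arm holds its last target.

TASK

Bring the stud housing on the dividing fixture to its fourth station: swing the spring clip well clear of the housing (about a quarter turn), turn the wing knob anticlockwise back to its end stop, then clockwise exactly four clicks. Then swing the clip back over the housing's rim as far as it goes. Let go of everything and leave the other things on the table where they are.

Things in the scene. Friction and masses are not known exactly. Their poses are not given: they have to be found in the camera images.
- fixture: Dividing fixture, fixed to the table: dark steel plate 235 x 250 x 12 mm, with a star wheel carrying an open grey stud housing (128 mm across, rim 64 mm above the table), a spring plunger at the wheel's far edge and a swinging clip. Origin on the table top, on the wheel's upright axis; x away from the robot at yaw 0, y left, z up. Plate: x -110 to 126, y -152 to 98 mm.
- dial (a joint): Turn of star wheel, housing and wing knob (one rigid part), rad. 0 = end stop; grows CLOCKWISE from above, to 2.1. Clicks every 20 deg (0.349 rad): rests at 0 (on the stop), 0.349, 0.698, 1.047, 1.396 (four clicks) and so on; let go between rests it springs into the nearer one. About 0.12 N m passes a click. At the start it snaps into rest one, two or three clicks from the stop.
- knob_top (a point): Centre of the top of the black wing knob, on the wheel's axis, 118 mm above the table; turns with the dial. The wing is an upright bar 64 mm long, 20 mm thick, 32 mm high (86 to 118 mm above the table): pinch it across its thickness. x axis along the wing, z up; a white line marks the -x end. Its yaw is the fixture's yaw minus the dial angle.
- clip (a joint): Swing of the steel spring clip about its upright pivot screw, rad. 0 = fully on, against its stop, the leaf across the housing's rim (just above it); grows ANTICLOCKWISE from above, to a stop at 1.6. Beyond 0.35 the leaf is off the housing; about 1.3 is well clear. Friction (0.04 N m) keeps it where it is left. Starts within 0.06 of fully on.
- clip_pivot (a point): Pivot of the clip on its axis, at the underside of the leaf, 65 mm above the table, at x = 0, y = -112 mm in the fixture. The leaf is 16 mm wide, 2.5 mm thick, and reaches 95 mm from the pivot. x axis along the leaf to its tip: its yaw is the fixture's yaw + 1.989 rad + the clip angle.
- clip_post (a point): Centre of the top of the clip's black round finger post, 40 mm from the pivot along the leaf, 102 mm above the table. The post is 16 mm in diameter and stands 34 mm above the leaf (68 to 102 mm above the table); pinch or push it sideways to swing the clip.
- clip_tip (a point): Point of the leaf near its turned-up tip, 90 mm from the pivot, at the leaf's underside, 65 mm above the table.
- next_stud: Bystander: loose finished road stud, round, 128 mm across, 47 mm high, to the left of the fixture. Origin at its underside's centre.
- brush: Bystander: loose flat dusting brush, 24 x 168 x 10 mm, lying along the left side of the fixture. Origin at its underside's centre, long axis y.
- key: Bystander: loose hex key, 26 x 70 x 4 mm, lying to the left of the fixture. Origin at its underside's centre.
- gauge: Bystander: loose caliper, 58 x 225 x 13 mm, lying along the right side of the fixture. Origin at its underside's centre, long axis y.
- oil: Bystander: loose standing bottle, 38 mm across, 105 mm high, at the far left corner of the fixture. Origin at its underside's centre.

How it is judged:
On the way, in this order (a step that is already met when the one before it is completed fails the run):
1. the clip is swung well clear of the housing (more than 0.9 rad) while the dial has not yet been turned back to its stop (value of joint clip above 0.9 rad and value of joint dial above 0.2 rad), for 0.1 s.
2. the dial is back at its end stop (below 0.1 rad) with the clip still clear (value of joint dial below 0.1 rad and value of joint clip above 0.5 rad), for 0.1 s.
3. the dial rests four clicks from the stop (1.396 rad within 0.1) with the clip still clear (value of joint dial between 1.296 and 1.496 rad and value of joint clip above 0.5 rad), for 0.3 s.
4. the clip is swung back over the rim (below 0.1 rad) (value of joint clip below 0.1 rad), for 0.2 s.
At the end, for the whole second after the job is handed in: The dial rests four clicks from its end stop (1.396 rad within 0.1), the clip lies over the housing's rim (within 0.1 rad of its stop), both at rest (value of joint dial between 1.296 and 1.496 rad and value of joint clip below 0.1 rad and velocity of joint dial between -0.1 and 0.1 rad/s and velocity of joint clip between -0.1 and 0.1 rad/s); the robot touches nothing.
It fails at once if a bystander beside the fixture is moved more than 30 mm (distance of any of next_stud, brush, key, gauge, oil from where it was at the start of the episode above 0.03 m).
It also fails if it takes over 64 s, if anything falls off the work surface, if the arm or the gripper's body presses on something with over 40 N, if the wrist force passes 120 N, or if a joint passes its speed limit or range.

## Working session

There is one attempt and no reset: what is moved stays moved. The work goes in short steps, Python scripts to look and compute and a shell command to move; the robot and the scene stay as the last step left them, time stands still between calls to the robot, and variables do not carry over. Pictures are saved under pics/ and viewed, and the job is handed in when it is done.

```bash
mkdir -p pics; ls; cat > h.py <<'E'
import numpy as np, cv2
from workcell import arm, get_image, models
def snap(name,fn):
    p=get_image(name); cv2.imwrite('pics/'+fn,p['color'][:,:,::-1]); return p
def ray(p,uv):
    R=cv2.Rodrigues(np.array(p['rvec'],float))[0]; t=np.array(p['tvec'],float).ravel()
    d=np.linalg.inv(np.array(p['camera_matrix']))@np.array([uv[0],uv[1],1.0])
    return -R.T@t, R.T@d
def onz(p,uv,z):
    o,d=ray(p,uv); return o+d*(z-o[2])/d[2]
def proj(p,X):
    return cv2.projectPoints(np.array(X,float).reshape(-1,3),np.array(p['rvec'],float),np.array(p['tvec'],float),np.array(p['camera_matrix'],float),None)[0].reshape(-1,2)
E
python3 - <<'E'
from h import *
s=arm.read_state(); print({k:np.round(v,3) for k,v in s.items()})
for n in ['scene','side','wrist']:
    p=snap(n,n+'0.png')
    for t in ['knob_top','clip_post','clip_tip','clip_pivot','fixture']:
        r=models.spot_in(p,t); print(n,t,[(np.round(x['uv'],1),round(x['conf'],2)) for x in r[:2]], [np.round(onz(p,x['uv'],{'knob_top':.118,'clip_post':.102,'clip_tip':.065,'clip_pivot':.065,'fixture':0}[t]),3) for x in r[:1]] if n!='wrist' else '')
    if n=='wrist': print(p['tool_from_camera'],p['camera_matrix'])
E
```

```text
pics
{'time': np.float64(0.0), 'joint_positions': array([-0.084,  0.577,  0.025,  1.438, -0.015,  1.129, -0.057]), 'qd': array([ 0.001, -0.   ,  0.003,  0.001, -0.001,  0.002, -0.001]), 'joint_torque': array([ 1.0000e-03, -7.6575e+01,  2.2520e+00, -2.8597e+01,  1.5000e-02,
        1.3000e-02,  0.0000e+00]), 'position': array([0.675, 0.   , 0.249]), 'tcp_rot': array([-0.5, -0.5, -0.5,  0.5]), 'contact_force': array([ 0.4  ,  0.107, -0.431]), 'ft_torque': array([-0.003, -0.024, -0.003]), 'grip_width': np.float64(0.085)}
scene knob_top [(array([299.1, 204.9]), 0.85), (array([316. , 182.9]), 0.37)] [array([0.468, 0.069, 0.118])]
scene clip_post [(array([313.1, 180.9]), 0.63)] [array([ 0.486, -0.048,  0.102])]
scene clip_tip [(array([317.3, 184.9]), 0.66)] [array([ 0.483, -0.075,  0.065])]
scene clip_pivot [(array([318.5, 184.8]), 0.5)] [array([ 0.481, -0.077,  0.065])]
scene fixture [(array([296.9, 204.5]), 0.92), (array([298.9, 203.6]), 0.7)] [array([ 0.525, -0.031,  0.   ])]
side knob_top [(array([282.7, 211.9]), 0.73), (array([210.3, 227. ]), 0.62)] [array([0.475, 0.105, 0.118])]
side
[... 347 characters left out ...]
array([ 0.512, -0.04 ,  0.   ])]
wrist knob_top [(array([119.1, 181.8]), 0.94)] 
wrist clip_post [(array([ 88.8, 267.8]), 0.75)] 
wrist clip_tip [(array([ 91.5, 273.7]), 0.62)] 
wrist clip_pivot [(array([ 89.5, 270.9]), 0.66)] 
wrist fixture [(array([138.9, 187.3]), 0.88), (array([118.6, 181.5]), 0.4)] 
[[-6.66742089e-04 -3.01755417e-01  9.53385139e-01 -1.22646672e-01]
 [ 9.99999554e-01  4.35996151e-04  8.37338406e-04 -1.07487975e-03]
 [-6.68343651e-04  9.53385273e-01  3.01754992e-01 -7.63166017e-02]
 [ 0.00000000e+00  0.00000000e+00  0.00000000e+00  1.00000000e+00]] [[333.24506459   0.         280.92924642]
 [  0.         333.24506459 211.34127432]
 [  0.           0.           1.        ]]
```

View pics/scene0.png

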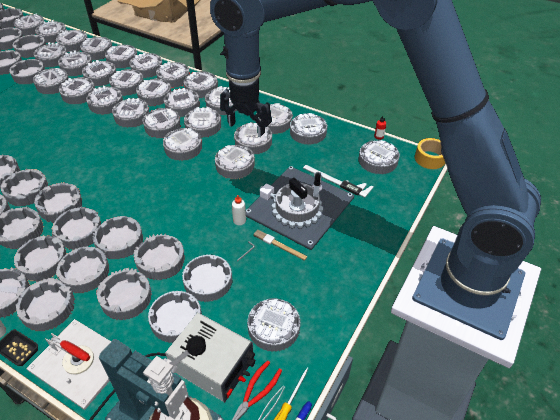

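View pics/side0.png

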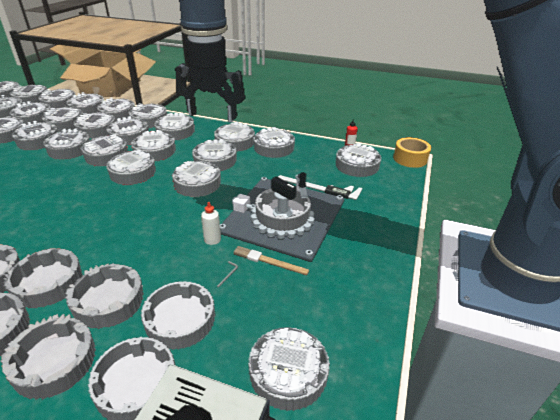

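View pics/wrist0.png

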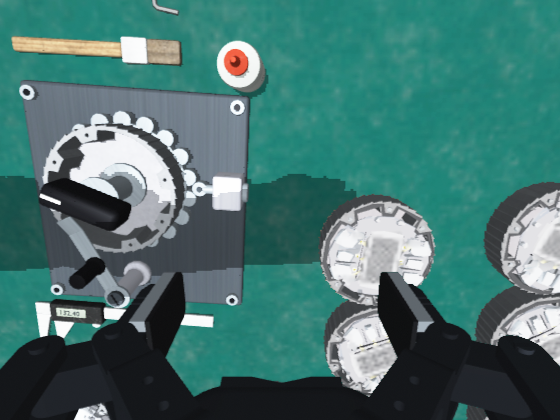

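The wrist view shows the plate with corners at about (22,80), (249,96), (242,305) and (48,303). The wing knob is at (85,203) with its white line on the left end, the post is at (87,272) and the pivot screw at (117,298). I'll fit the fixture pose from these.

```bash
cat >> h.py <<'E'
from scipy.spatial.transform import Rotation as Rn
from scipy.optimize import least_squares
def wrist(fn):
    s=arm.read_state(); p=snap('wrist',fn)
    q=np.array(s['tcp_rot']); R=Rn.from_quat([q[1],q[2],q[3],q[0]]).as_matrix()
    T=np.eye(4);T[:3,:3]=R;T[:3,3]=s['position']
    C=np.linalg.inv(T@np.array(p['tool_from_camera']))
    p['rvec']=cv2.Rodrigues(C[:3,:3])[0]; p['tvec']=C[:3,3]; p['R']=R
    return p
def fix2w(F,X):
    X=np.array(X,float).reshape(-1,3); c,s=np.cos(F[2]),np.sin(F[2])
    return np.c_[F[0]+c*X[:,0]-s*X[:,1],F[1]+s*X[:,0]+c*X[:,1],X[:,2]]
E
python3 - <<'E'
from h import *
p=wrist('w1.png'); print(np.round(p['R'],3))
uv=np.array([[22,80],[249,96],[242,305]],float)
X=[[-.110,.098,.012],[.126,.098,.012],[.126,-.152,.012]]
f=lambda F:(proj(p,fix2w(F,X))-uv).ravel()
r=least_squares(f,[.48,.05,0]); print(r.x,np.round(r.fun,1))
F=r.x
print(np.round(onz(p,(85,203),.118),3))
print('knob centre px',proj(p,fix2w(F,[[0,0,.118],[0,-.112,.065],[-.0162,-.0754,.102]])))
for t in ['knob_top','clip_post']:
    for m in models.silhouettes(p,t)[:1]:
        M=m['pixels'].astype(np.uint8)
        v,u=np.nonzero(M); print(t,M.sum(),u.min(),u.max(),v.min(),v.max(),m['uv'])
im=p['color'][:,:,::-1].copy()
cv2.imwrite('pics/w1z.png',cv2.resize(im[60:330,0:270],None,fx=2.2,fy=2.2,interpolation=cv2.INTER_CUBIC))
E
```

```text
[[ 0.  1. -0.]
 [ 0. -0. -1.]
 [-1.  0. -0.]]
[ 0.51206876 -0.00342246 -0.06708772] [-4.  -0.7  2.8  0.1  1.5  2.2]
[0.518 0.003 0.118]
knob centre px [[ 78.62403323 210.15543308]
 [119.91714744 296.34257845]
 [ 80.32488041 282.34207141]]
knob_top 16286 37 197 111 252 [116.4, 180.8]
clip_post 2113 58 129 217 307 [88.3, 268.3]
```

View pics/w1z.png

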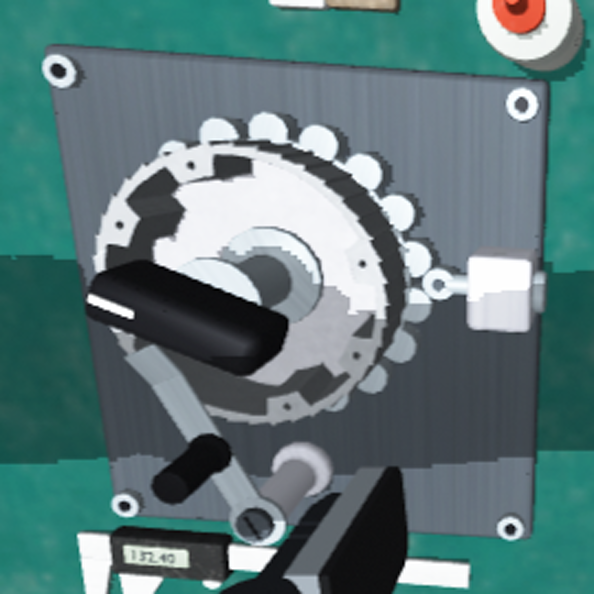

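```bash
python3 -m pendant '{"linear":[[-0.02,-0.05,0],[-0.04,-0.10,0],[-0.05,-0.15,0],[-0.05,-0.165,0],[-0.05,-0.165,0],[-0.05,-0.165,0]],"spin":[0,0,0,0,0,0],"claw":[1,1,1,1,1,1]}'
python3 - <<'E'
from h import *
p=wrist('w2.png'); print(arm.read_state()['position'])
E
```

```text
time: 1.8
position: [0.5112, 0.0001, 0.3]
tcp_rot: [0.5, 0.5, 0.5, -0.5]
contact_force: [-0.3, 0.7, -0.1]
grip_width: 0.0855
[5.11161853e-01 9.99266430e-05 2.99791270e-01]
```

View pics/w2.png

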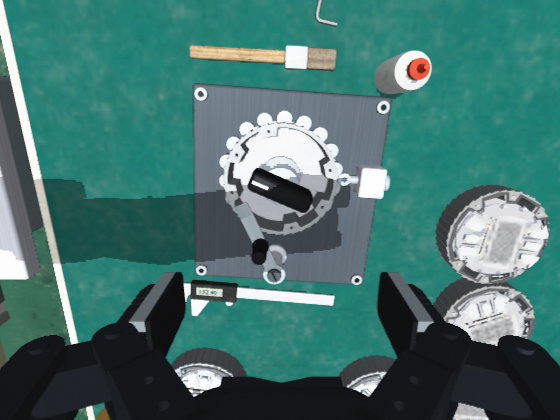

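Now the whole fixture shows: plate corners near (195,84), (392,97), (366,283) and (194,277), knob at (280,188), post top at (260,247).

```bash
python3 - <<'E'
import cv2
im=cv2.imread('pics/w2.png')
cv2.imwrite('pics/w2z.png',cv2.resize(im[75:295,180:410],None,fx=2.7,fy=2.7,interpolation=cv2.INTER_CUBIC))
E
```

```text
(no output)
```

View pics/w2z.png

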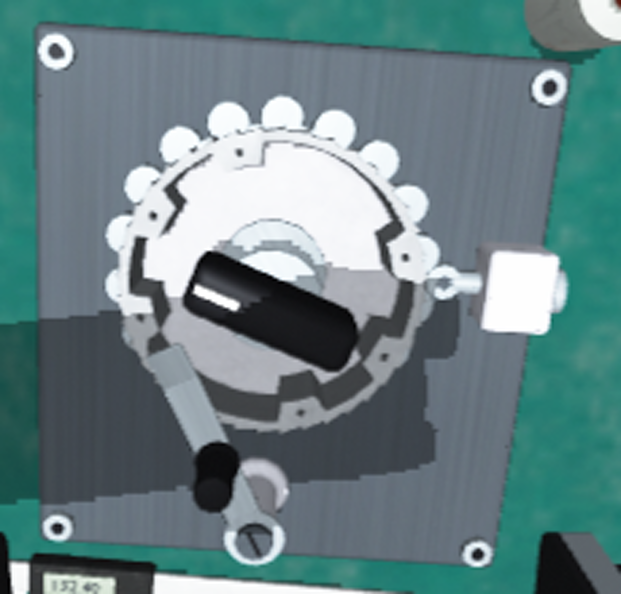

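```bash
cat > fit.py <<'E'
from h import *
p=wrist('w3.png')
z=lambda a:np.array([[180+x/2.7,75+y/2.7] for x,y in a])
uv=z([(37,25),(568,63),(495,567),(40,540)])
X=[[-.110,.098,.012],[.126,.098,.012],[.126,-.152,.012],[-.110,-.152,.012]]
f=lambda F:(proj(p,fix2w(F,X))-uv).ravel()
r=least_squares(f,[.51,.0,0]); F=r.x; print('F',F,np.round(r.fun,1))
def wing(th):
    c,s=np.cos(-th),np.sin(-th)
    return [[c*a-s*b,s*a+c*b,.118] for a,b in [(-.032,-.01),(.032,-.01),(.032,.01),(-.032,.01)]]
def clip(c):
    a=1.989+c; return [[d*np.cos(a),-.112+d*np.sin(a),h] for d,h in [(0,.0675),(.04,.102),(.095,.0675)]]
im=p['color'][:,:,::-1].copy(); im=cv2.resize(im[75:295,180:410],None,fx=2.7,fy=2.7,interpolation=cv2.INTER_CUBIC)
q=lambda X:((proj(p,fix2w(F,X))-[180,75])*2.7).astype(int)
cv2.polylines(im,[q(X)],True,(0,0,255),1)
for th,col in [(.349,(0,255,0)),(.698,(255,0,255))]: cv2.polylines(im,[q(wing(th))],True,col,1)
cv2.polylines(im,[q(clip(0.0))],False,(0,255,255),1)
cv2.polylines(im,[q([[.064*np.cos(t),.064*np.sin(t),.064] for t in np.linspace(0,6.28,50)])],True,(255,255,0),1)
cv2.imwrite('pics/w3z.png',im)
E
python3 fit.py
```

```text
F [ 0.50988396 -0.00375274 -0.06439106] [-2.9 -1.   3.5 -1.   0.5  1.8 -1.1  1.9]
```

View pics/w3z.png

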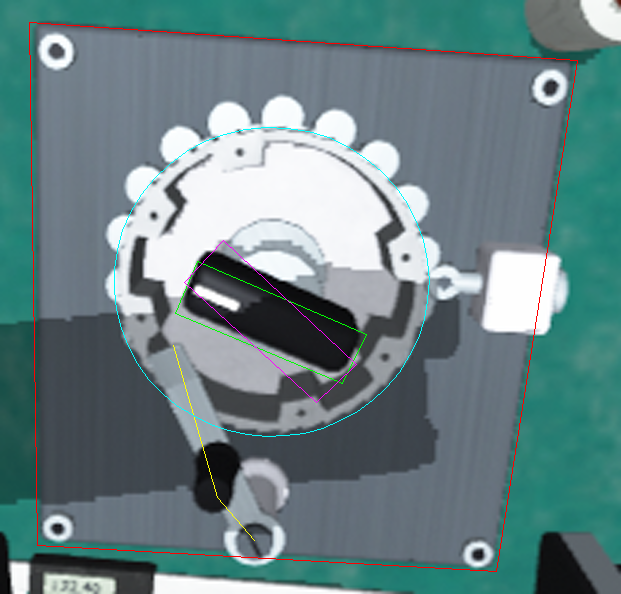

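```bash
cat > tgt.py <<'E'
from h import *
F=np.array([.5099,-.0037,-.0644])
def post(c):
    a=1.989+c; return fix2w(F,[[.04*np.cos(a),-.112+.04*np.sin(a),.102]])[0]
def show(c0,cs):
    # offsets in tool axes at tool start (tool y=+x world rot) for post positions
    s=arm.read_state(); q=s['tcp_rot']; R=Rn.from_quat([q[1],q[2],q[3],q[0]]).as_matrix()
    P=np.array(s['position']); print('tcp',np.round(P,4),'jaw yaw deg',np.degrees(np.arctan2(R[1,1],R[0,1])))
    for c in cs:
        print(c,'world',np.round(post(c),4),'rel to post(c0) in tool',np.round(R.T@(post(c)-post(c0)),4),'tool from tcp',np.round(R.T@(post(c)-P),4))
E
python3 - <<'E'
from h import *
from tgt import *
p=wrist('w4.png')
print(onz(p,(180+213/2.7,75+490/2.7),.102), onz(p,(180+273/2.7,75+311/2.7),.118))
show(0,[0,.05]); print(arm.read_state()['joint_positions'])
E
```

```text
[ 0.48696164 -0.07491304  0.102     ] [0.51029756 0.00089057 0.118     ]
tcp [0.5109 0.     0.2997] jaw yaw deg 0.0020040216778596047
0 world [ 0.4888 -0.0779  0.102 ] rel to post(c0) in tool [0. 0. 0.] tool from tcp [ 0.1977 -0.0219  0.078 ]
0.05 world [ 0.487  -0.0787  0.102 ] rel to post(c0) in tool [ 0.     -0.0019  0.0007] tool from tcp [ 0.1977 -0.0237  0.0787]
[-0.10752374  0.28652984  0.02071746  1.78677337 -0.00660037  1.06912557
 -0.08443709]
```

```bash
sed -i 's/\.5099,-\.0037/.5100,-.0020/' tgt.py; python3 -m pendant '{"linear":[[0.02,-0.01,0.03],[0.05,-0.02,0.06],[0.09,-0.0235,0.0765],[0.13,-0.0235,0.0765],[0.14,-0.0235,0.0765],[0.14,-0.0235,0.0765],[0.14,-0.0235,0.0765]],"spin":[-8,-16,-20,-20,-20,-20,-20],"claw":[0.8,0.6,0.5,0.5,0.5,0.5,0.5]}' 30
python3 - <<'E'
from h import *
from tgt import *
p=wrist('w5.png'); s=snap('side','s5.png'); c=snap('scene','c5.png')
show(0,[0,.05])
E
```

```text
time: 2.82
position: [0.4875, -0.0763, 0.1615]
tcp_rot: [0.58, 0.406, 0.579, -0.405]
contact_force: [-0.2, 0.3, 0.2]
grip_width: 0.0427
tcp [ 0.4872 -0.0764  0.1614] jaw yaw deg 20.01412750096968
0 world [ 0.4889 -0.0762  0.102 ] rel to post(c0) in tool [0. 0. 0.] tool from tcp [0.0594 0.0016 0.0004]
0.05 world [ 0.4871 -0.077   0.102 ] rel to post(c0) in tool [-0.     -0.002   0.0001] tool from tcp [ 0.0594 -0.0004  0.0005]
```

View pics/w5.png

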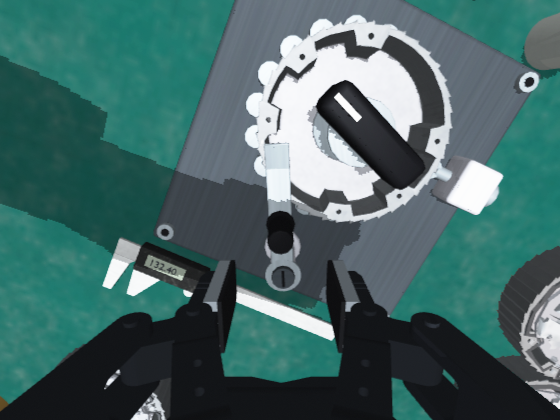

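View pics/s5.png

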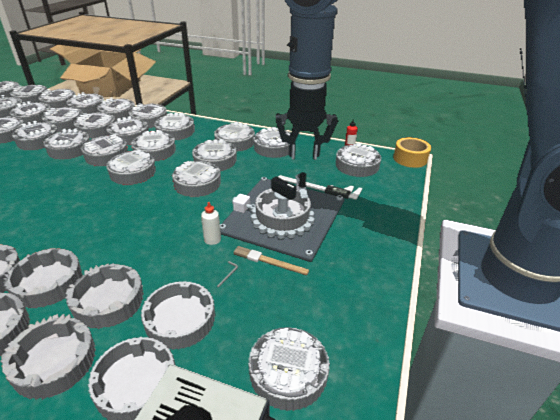

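The wrist picture shows the post's top at (281,240) between the jaws. I'll cross-check this by projection in all three views.

```bash
python3 - <<'E'
from h import *
from tgt import *
p=wrist('w6.png'); print(np.round(onz(p,(281,238),.102),4))
s=snap('side','s6.png');c=snap('scene','c6.png')
for q,n in [(s,'s'),(c,'c')]:
    print(n,proj(q,[[.4872,-.0764,.1614],[.4875,-.0764,.102]]))
    for t in ['clip_post']:
        print([np.round(x['uv'],1) for x in models.spot_in(q,t)[:2]])
    u,v=proj(q,[[.4875,-.0764,.102]])[0].astype(int)
    cv2.imwrite('pics/z6%s.png'%n,cv2.resize(q['color'][v-60:v+60,u-60:u+60,::-1],None,fx=4,fy=4,interpolation=cv2.INTER_CUBIC))
im=np.hstack([cv2.imread('pics/z6s.png'),cv2.imread('pics/z6c.png')]); cv2.imwrite('pics/z6.png',cv2.resize(im,None,fx=.83,fy=.83))
E
```

```text
[ 0.4853 -0.0743  0.102 ]
s [[304.22602727 150.72418639]
 [302.67551209 173.0442273 ]]
[array([210.5, 224.8]), array([264.4, 258.8])]
c [[318.40550105 159.22874523]
 [317.07643248 174.79628952]]
[array([314.8, 183. ])]
```

View pics/z6.png

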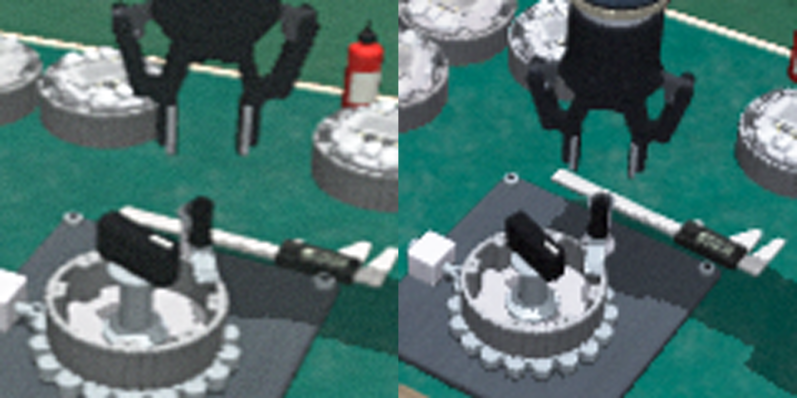

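```bash
python3 -m pendant '{"linear":[[0.03,0,0],[0.055,0,0],[0.0685,0,0],[0.0685,0,0],[0.0685,0,0],[0.0685,0,0],[0.0685,0,0],[0.0685,0,0]],"spin":[0,0,0,0,0,0,0,0],"claw":[0.5,0.5,0.5,0.5,0.22,0.22,0.22,0.22]}' 20
python3 - <<'E'
from h import *
from tgt import *
p=wrist('w7.png')
show(0,[0,.05,.35,.7,1.05,1.35,1.4])
E
```

```text
time: 4.22
position: [0.4866, -0.0765, 0.0921]
tcp_rot: [0.579, 0.406, 0.579, -0.405]
contact_force: [-0.0, -0.1, -0.6]
grip_width: 0.0187
tcp [ 0.4866 -0.0765  0.092 ] jaw yaw deg 20.004517034540402
0 world [ 0.4889 -0.0762  0.102 ] rel to post(c0) in tool [0. 0. 0.] tool from tcp [-0.01    0.0023  0.0006]
0.05 world [ 0.4871 -0.077   0.102 ] rel to post(c0) in tool [-0.     -0.002   0.0001] tool from tcp [-0.01    0.0003  0.0006]
0.35 world [ 0.4769 -0.0833  0.102 ] rel to post(c0) in tool [-0.     -0.0137  0.0025] tool from tcp [-0.01   -0.0115  0.0031]
0.7 world [ 0.468 -0.094  0.102] rel to post(c0) in tool [-0.     -0.0257  0.0095] tool from tcp [-0.01   -0.0235  0.0101]
1.05 world [ 0.4633 -0.1071  0.102 ] rel to post(c0) in tool [-0.     -0.0346  0.0203] tool from tcp [-0.01   -0.0324  0.0208]
1.35 world [ 0.4631 -0.1191  0.102 ] rel to post(c0) in tool [-0.     -0.0389  0.0314] tool from tcp [-0.01   -0.0366  0.032 ]
1.4 world [ 0.4635 -0.121   0.102 ] rel to post(c0) in tool [-0.     -0.0393  0.0334] tool from tcp [-0.01  -0.037  0.034]
```

View pics/w7.png

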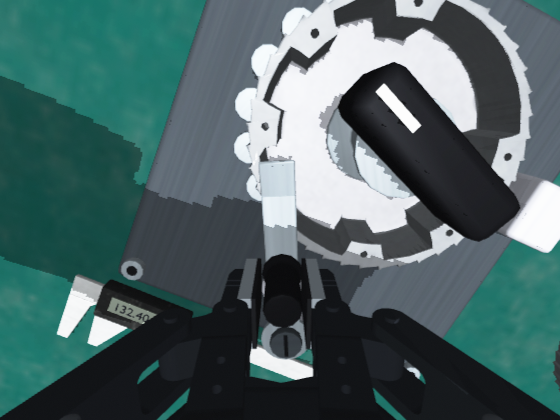

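```bash
python3 -m pendant '{"linear":[[0,-0.006,0.001],[0,-0.0115,0.0025],[0,-0.017,0.005],[0,-0.021,0.007],[0,-0.0235,0.0095],[0,-0.0275,0.0135],[0,-0.0324,0.020],[0,-0.035,0.0255],[0,-0.0366,0.0315],[0,-0.037,0.0335],[0,-0.037,0.0335],[0,-0.037,0.0335]],"spin":[-8,-17,-26,-33,-38,-47,-57,-66,-74,-77,-77,-77],"claw":[0.22,0.22,0.22,0.22,0.22,0.22,0.22,0.22,0.22,0.22,0.22,0.22]}'
python3 - <<'E'
from h import *
from tgt import *
p=wrist('w8.png')
show(0,[1.35,1.4])
E
```

```text
time: 5.78
position: [0.4632, -0.1206, 0.0918]
tcp_rot: [0.706, -0.043, 0.706, 0.043]
contact_force: [-0.2, 0.4, -0.6]
grip_width: 0.0189
tcp [ 0.4633 -0.1206  0.0918] jaw yaw deg 96.94389354085392
1.35 world [ 0.4631 -0.1191  0.102 ] rel to post(c0) in tool [ 0.     -0.0394 -0.0308] tool from tcp [-0.0102  0.0015  0.0001]
1.4 world [ 0.4635 -0.121   0.102 ] rel to post(c0) in tool [ 0.     -0.0414 -0.0307] tool from tcp [-0.0102 -0.0005  0.0001]
```

View pics/w8.png

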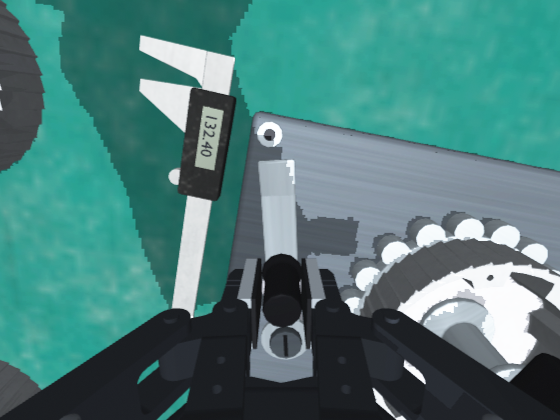

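The clip is swung clear: the leaf at (280,200) lies well off the housing, at about 1.35 rad. Next I lift off and go above the knob.

```bash
python3 -m pendant '{"linear":[[0,0,0],[0,0,0],[-0.03,0,0],[-0.075,0,0],[-0.10,0.02,0.01],[-0.11,0.06,0.03],[-0.11,0.10,0.05],[-0.11,0.113,0.061],[-0.11,0.113,0.061],[-0.11,0.113,0.061],[-0.11,0.113,0.061]],"spin":[0,0,0,0,0,10,20,30.6,30.6,30.6,30.6],"claw":[0.4,0.4,0.5,0.6,0.65,0.65,0.65,0.65,0.65,0.65,0.65]}' 60
python3 - <<'E'
from h import *
from tgt import *
p=wrist('w9.png')
show(0,[1.35])
im=p['color'][:,:,::-1].copy()
def wing(th,z=.118):
    c,s=np.cos(-th),np.sin(-th)
    return [[c*a-s*b,s*a+c*b,z] for a,b in [(-.032,-.01),(.032,-.01),(.032,.01),(-.032,.01)]]
cv2.polylines(im,[proj(p,fix2w(F,wing(.349))).astype(int)],True,(0,255,0),1)
a=1.989+1.35
L=[[d*np.cos(a),-.112+d*np.sin(a),h] for d,h in [(0,.0675),(.095,.0675)]]
cv2.polylines(im,[proj(p,fix2w(F,L)).astype(int)],False,(0,255,255),1)
cv2.imwrite('pics/w9z.png',im)
E
```

```text
time: 7.2
position: [0.5095, -0.0023, 0.2017]
tcp_rot: [0.692, 0.144, 0.692, -0.145]
contact_force: [0.2, 0.0, -0.1]
grip_width: 0.0555
tcp [ 0.5096 -0.0022  0.2017] jaw yaw deg 66.40620701282297
1.35 world [ 0.4631 -0.1191  0.102 ] rel to post(c0) in tool [ 0.     -0.0496 -0.0065] tool from tcp [ 0.0998 -0.1257  0.0043]
```

View pics/w9z.png

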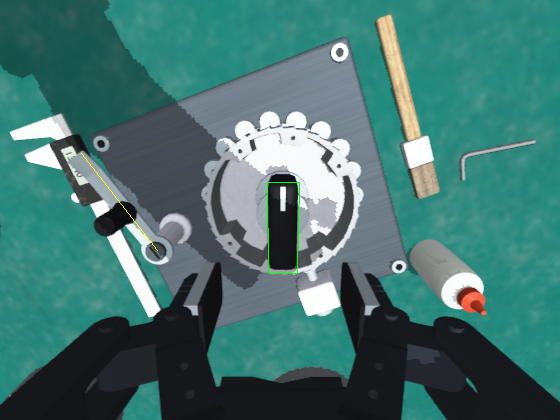

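Knob is centred between the jaws and the predicted outline for one click matches. Descend and pinch.

```bash
python3 -m pendant '{"linear":[[0.04,0,0],[0.08,0,0],[0.102,0,0],[0.102,0,0],[0.102,0,0],[0.102,0,0],[0.102,0,0],[0.102,0,0],[0.102,0,0],[0.102,0,0]],"spin":[0,0,0,0,0,0,0,0,0,0],"claw":[0.65,0.65,0.65,0.65,0.2,0.1,0.1,0.1,0.1,0.1]}' 60
python3 - <<'E'
from h import *
from tgt import *
p=wrist('w10.png')
show(0,[1.35]); s=arm.read_state(); print(s['contact_force'],s['ft_torque'])
E
```

```text
time: 8.5
position: [0.5102, -0.0017, 0.1012]
tcp_rot: [0.693, 0.145, 0.692, -0.145]
contact_force: [-2.2, -2.3, 8.2]
grip_width: 0.0357
tcp [ 0.5102 -0.0017  0.1012] jaw yaw deg 66.37471857977874
1.35 world [ 0.4631 -0.1191  0.102 ] rel to post(c0) in tool [ 0.     -0.0496 -0.0065] tool from tcp [-0.0008 -0.1264  0.004 ]
[-2.38144809 -2.37755032  8.38661806] [-0.53383674  0.71226374 -0.03156363]
```

View pics/w10.png

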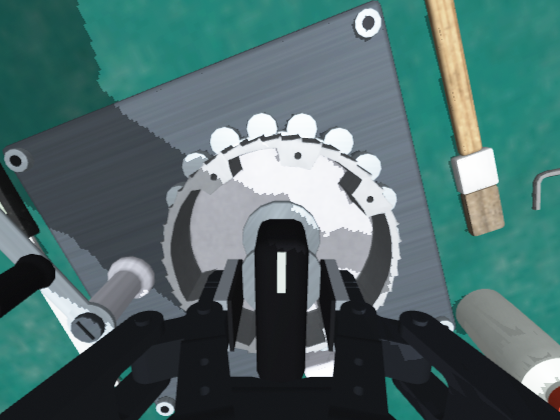

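```bash
python3 -m pendant '{"linear":[[0,0,0],[0,0,0],[0,0,0]],"spin":[0,0,0],"claw":[0.1,0.1,0.1]}' 60
python3 - <<'E'
from h import *
p=wrist('w11.png'); s=snap('side','s11.png'); c=snap('scene','c11.png')
im=np.hstack([cv2.resize(q['color'][130:250,220:360,::-1],None,fx=2.8,fy=2.8,interpolation=cv2.INTER_CUBIC) for q in (s,c)]); cv2.imwrite('pics/z11.png',im)
E
```

```text
time: 8.93
position: [0.5102, -0.0016, 0.1012]
tcp_rot: [0.693, 0.145, 0.692, -0.145]
contact_force: [-3.3, -2.6, 7.7]
grip_width: 0.0357
```

View pics/z11.png

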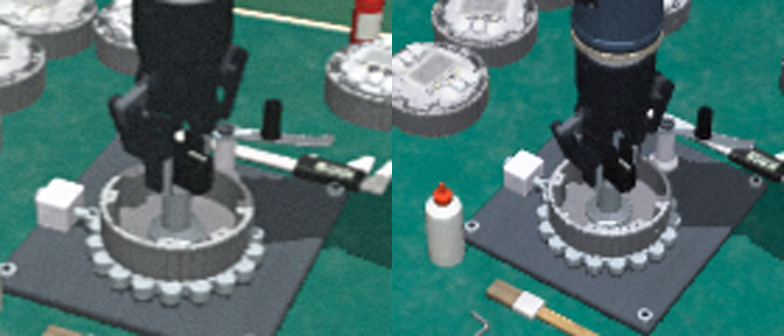

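View pics/w11.png

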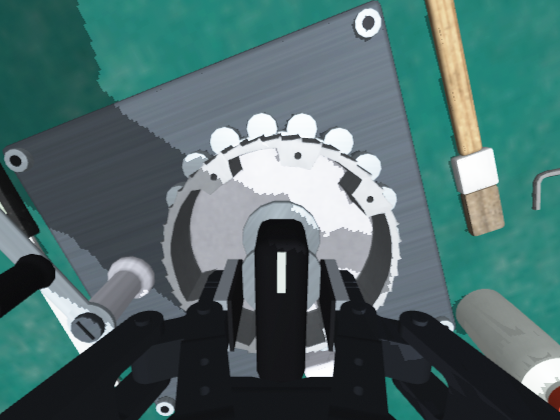

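The fingers stopped at 36 mm: the linkage behind the pads catches the wing's top edges. I open, raise 10 mm and re-pinch.

```bash
python3 -m pendant '{"linear":[[0,0,0],[0,0,0],[-0.010,0,0],[-0.010,0,0],[-0.010,0,0],[-0.010,0,0],[-0.010,0,0],[-0.010,0,0],[-0.010,0,0],[-0.010,0,0]],"spin":[0,0,0,0,0,0,0,0,0,0],"claw":[0.6,0.6,0.6,0.6,0.1,0.1,0.1,0.1,0.1,0.1]}' 60
```

```text
time: 10.32
position: [0.5097, -0.0015, 0.1099]
tcp_rot: [0.692, 0.145, 0.692, -0.145]
contact_force: [-2.2, -1.4, 5.6]
grip_width: 0.0188
```

```bash
python3 -m pendant '{"linear":[[0,0,0],[0,0,0],[0,0,0],[0,0,0],[0,0,0],[0,0,0],[0,0,0],[0,0,0]],"spin":[-5,-10,-15,-20,-22,-22,-22,-22],"claw":[0.1,0.1,0.1,0.1,0.1,0.1,0.1,0.1]}' 60
python3 - <<'E'
from h import *
from tgt import *
p=wrist('w12.png')
show(0,[1.35]); s=arm.read_state(); print(s['contact_force'],s['ft_torque'])
E
```

```text
time: 11.32
position: [0.5097, -0.0018, 0.11]
tcp_rot: [0.707, 0.011, 0.707, -0.012]
contact_force: [-3.0, -1.2, 6.7]
grip_width: 0.0192
tcp [ 0.5097 -0.0018  0.11  ] jaw yaw deg 88.12717347414969
1.35 world [ 0.4631 -0.1191  0.102 ] rel to post(c0) in tool [ 0.     -0.0436 -0.0244] tool from tcp [ 0.0081 -0.1187 -0.0427]
[-2.44788855 -0.59384224  7.47725441] [-0.13939167  0.4571896  -1.85905475]
```

View pics/w12.png

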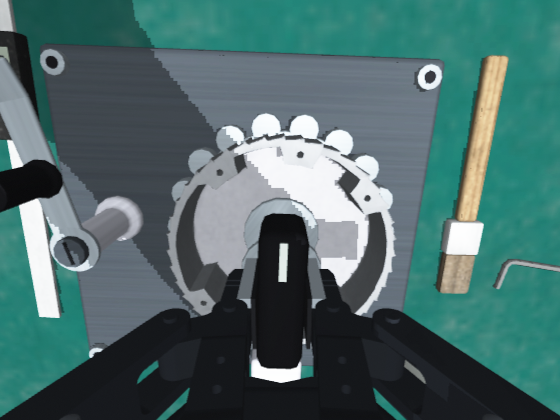

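Wrist moment of -1.9 N m shows it is on the end stop: jaw yaw 88° against 86.3° expected. Now clockwise 82°, i.e. 80° plus the 2° of wind-up.

```bash
python3 -m pendant '{"linear":[[0,0,0],[0,0,0],[0,0,0],[0,0,0],[0,0,0],[0,0,0],[0,0,0],[0,0,0],[0,0,0],[0,0,0],[0,0,0],[0,0,0],[0,0,0],[0,0,0]],"spin":[0,7,15,23,31,39,47,55,63,71,78,82,82,82],"claw":[0.1,0.1,0.1,0.1,0.1,0.1,0.1,0.1,0.1,0.1,0.1,0.1,0.1,0.1]}' 60
python3 - <<'E'
from h import *
from tgt import *
p=wrist('w13.png')
show(0,[1.35]); s=arm.read_state(); print(s['contact_force'],s['ft_torque'],s['joint_positions'])
E
```

```text
time: 13.12
position: [0.5104, -0.001, 0.11]
tcp_rot: [0.528, 0.471, 0.527, -0.471]
contact_force: [1.4, -0.5, 4.1]
grip_width: 0.019
tcp [ 0.5104 -0.001   0.11  ] jaw yaw deg 6.469717221604601
1.35 world [ 0.4631 -0.1191  0.102 ] rel to post(c0) in tool [-0.     -0.0304  0.0396] tool from tcp [ 0.0079 -0.0602  0.112 ]
[ 1.53790735 -0.31318744  5.10915964] [-0.06643273 -0.23882244 -0.11348615] [-0.06070141  0.51642054 -0.04236375  2.03363401  0.03740163  0.59146229
 -0.01566427]
```

View pics/w13.png

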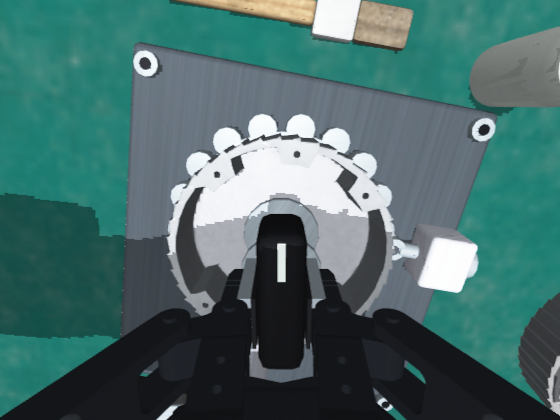

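```bash
python3 -m pendant '{"linear":[[0,0,0],[0,0,0],[0,0,0],[0,0,0],[-0.03,0,0],[-0.07,0,0],[-0.10,0,0],[-0.10,0,0],[-0.10,0,0]],"spin":[0,0,0,0,0,0,0,0,0],"claw":[0.3,0.5,0.6,0.6,0.6,0.6,0.6,0.6,0.6]}' 30
cat > ov.py <<'E'
from h import *
from tgt import *
import sys
def ov(fn,th,c):
    p=wrist(fn)
    im=p['color'][:,:,::-1].copy()
    cc,s=np.cos(-th),np.sin(-th)
    W=[[cc*a-s*b,s*a+cc*b,.118] for a,b in [(-.032,-.01),(.032,-.01),(.032,.01),(-.032,.01)]]
    cv2.polylines(im,[proj(p,fix2w(F,W)).astype(int)],True,(0,255,0),1)
    a=1.989+c
    L=[[d*np.cos(a),-.112+d*np.sin(a),h] for d,h in [(0,.0675),(.095,.0675)]]
    cv2.polylines(im,[proj(p,fix2w(F,L)).astype(int)],False,(0,255,255),1)
    cv2.circle(im,tuple(int(x) for x in proj(p,[post(c)])[0]),3,(0,0,255),-1)
    cv2.imwrite('pics/'+fn,im); return p
E
python3 - <<'E'
from ov import *
ov('w14.png',1.396,1.35)
show(0,[1.35])
E
```

```text
time: 14.3
position: [0.5095, -0.001, 0.2093]
tcp_rot: [0.527, 0.471, 0.527, -0.471]
contact_force: [0.0, 0.4, -0.5]
grip_width: 0.0514
tcp [ 0.5093 -0.0011  0.2089] jaw yaw deg 6.406811196722224
1.35 world [ 0.4631 -0.1191  0.102 ] rel to post(c0) in tool [ 0.     -0.0304  0.0397] tool from tcp [ 0.107  -0.0589  0.1121]
```

View pics/w14.png

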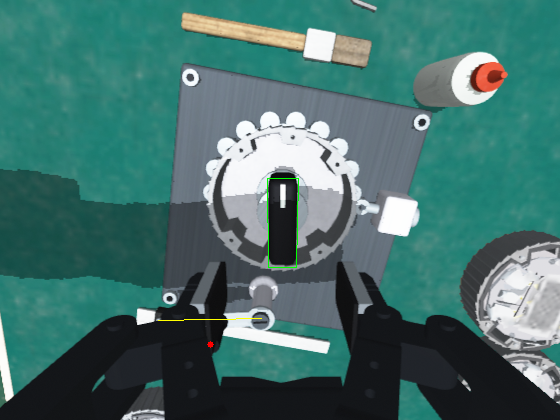

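The dial rests at four clicks: the wing outline at (282,225) matches the 1.396 prediction. Back to the clip post now.

```bash
python3 -m pendant '{"linear":[[0,-0.01,0.02],[0,-0.02,0.04],[0,-0.03,0.06],[0,-0.04,0.08],[0,-0.05,0.10],[0.01,-0.0589,0.112],[0.03,-0.0589,0.112],[0.03,-0.0589,0.112],[0.03,-0.0589,0.112],[0.03,-0.0589,0.112],[0.03,-0.0589,0.112]],"spin":[-10,-20,-30,-40,-50,-60,-70,-80,-90,-90,-90],"claw":[0.6,0.6,0.5,0.5,0.5,0.5,0.5,0.5,0.5,0.5,0.5]}' 30
python3 - <<'E'
from ov import *
ov('w15.png',1.396,1.35)
show(0,[1.35])
E
```

```text
time: 15.72
position: [0.4636, -0.1189, 0.1793]
tcp_rot: [0.706, -0.038, 0.706, 0.038]
contact_force: [0.4, -0.5, -0.3]
grip_width: 0.0428
tcp [ 0.4637 -0.1189  0.1795] jaw yaw deg 96.21844154389139
1.35 world [ 0.4631 -0.1191  0.102 ] rel to post(c0) in tool [ 0.     -0.0398 -0.0303] tool from tcp [ 0.0775 -0.0002 -0.0006]
```

View pics/w15.png

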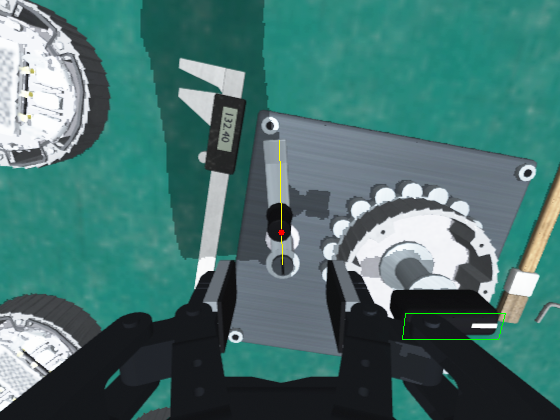

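```bash
python3 -m pendant '{"linear":[[0.03,0,0],[0.06,0,0],[0.0865,0,0],[0.0865,0,0],[0.0865,0,0],[0.0865,0,0],[0.0865,0,0],[0.0865,0,0]],"spin":[0,0,0,0,0,0,0,0],"claw":[0.5,0.5,0.5,0.5,0.22,0.22,0.22,0.22]}' 20
python3 - <<'E'
from ov import *
ov('w16.png',1.396,1.35)
show(1.35,[1.35,1.2,1.05,.9,.75,.6,.45,.3,.15,.05,0,-.05,-.1])
E
```

```text
time: 16.77
position: [0.4641, -0.119, 0.0937]
tcp_rot: [0.706, -0.039, 0.706, 0.039]
contact_force: [0.0, 0.3, -0.2]
grip_width: 0.0186
tcp [ 0.464  -0.119   0.0936] jaw yaw deg 96.38364586589
1.35 world [ 0.4631 -0.1191  0.102 ] rel to post(c0) in tool [0. 0. 0.] tool from tcp [-0.0084  0.0001 -0.0009]
1.2 world [ 0.4628 -0.1131  0.102 ] rel to post(c0) in tool [-0.      0.006   0.0003] tool from tcp [-0.0084  0.006  -0.0006]
1.05 world [ 0.4633 -0.1071  0.102 ] rel to post(c0) in tool [-0.      0.0119  0.0015] tool from tcp [-0.0084  0.0119  0.0006]
0.9 world [ 0.4648 -0.1013  0.102 ] rel to post(c0) in tool [-0.      0.0175  0.0036] tool from tcp [-0.0084  0.0175  0.0027]
0.75 world [ 0.4671 -0.0958  0.102 ] rel to post(c0) in tool [-0.      0.0227  0.0065] tool from tcp [-0.0084  0.0228  0.0056]
0.6 world [ 0.4702 -0.0906  0.102 ] rel to post(c0) in tool [-0.      0.0275  0.0101] tool from tcp [-0.0084  0.0276  0.0093]
0.45 world [ 0.474 -0.086  0.102] rel to post(c0) in tool [-0.      0.0317  0.0145] tool from tcp [-0.0084  0.0317  0.0136]
0.3 world [ 0.4785 -0.082   0.102 ] rel to post(c0) in tool [0.     0.0351 0.0193] tool from tcp [-0.0084  0.0352  0.0185]
0.15 world [ 0.4835 -0.0787  0.102 ] rel to post(c0) in tool [0.     0.0378 0.0247] tool from tcp [-0.0084  0.0379  0.0238]
0.05 world [ 0.4871 -0.077   0.102 ] rel to post(c0) in tool [0.     0.0392 0.0285] tool from tcp [-0.0084  0.0392  0.0276]
0 world [ 0.4889 -0.0762  0.102 ] rel to post(c0) in tool [0.     0.0397 0.0304] tool from tcp [-0.0084  0.0398  0.0295]
-0.05 world [ 0.4908 -0.0756  0.102 ] rel to post(c0) in tool [0.     0.0401 0.0323] tool from tcp [-0.0084  0.0402  0.0315]
-0.1 world [ 0.4927 -0.075   0.102 ] rel to post(c0) in tool [0.     0.0405 0.0343] tool from tcp [-0.0084  0.0405  0.0334]
```

View pics/w16.png

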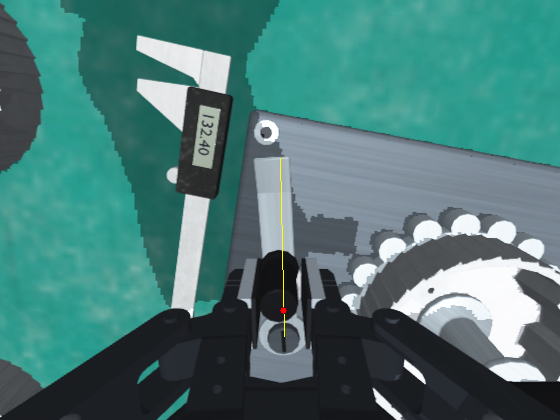

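The post is caged at (280,290) and the clip hasn't moved. Swing back.

```bash
python3 -m pendant '{"linear":[[0,0.006,0],[0,0.012,0.001],[0,0.0175,0.003],[0,0.0227,0.006],[0,0.0275,0.0095],[0,0.0317,0.014],[0,0.0351,0.019],[0,0.0378,0.0243],[0,0.0392,0.028],[0,0.0397,0.030],[0,0.0397,0.030],[0,0.0397,0.030]],"spin":[8.5,17,26,34.5,43,51.5,60,69,75,77,77,77],"claw":[0.22,0.22,0.22,0.22,0.22,0.22,0.22,0.22,0.22,0.22,0.22,0.22]}' 20
python3 - <<'E'
from ov import *
ov('w17.png',1.396,0)
show(0,[0,-.05,-.1,-.15]); s=arm.read_state(); print(s['contact_force'],s['ft_torque'])
E
```

```text
time: 18.32
position: [0.4892, -0.0761, 0.0933]
tcp_rot: [0.577, 0.408, 0.577, -0.408]
contact_force: [1.0, 0.1, 0.4]
grip_width: 0.0184
tcp [ 0.4892 -0.0761  0.0933] jaw yaw deg 19.46366960329878
0 world [ 0.4889 -0.0762  0.102 ] rel to post(c0) in tool [0. 0. 0.] tool from tcp [-0.0087 -0.0003  0.    ]
-0.05 world [ 0.4908 -0.0756  0.102 ] rel to post(c0) in tool [0.    0.002 0.   ] tool from tcp [-0.0087  0.0017  0.    ]
-0.1 world [ 0.4927 -0.075   0.102 ] rel to post(c0) in tool [0.     0.004  0.0001] tool from tcp [-0.0087  0.0037  0.0001]
-0.15 world [ 0.4947 -0.0746  0.102 ] rel to post(c0) in tool [0.     0.006  0.0004] tool from tcp [-0.0087  0.0056  0.0004]
[ 0.43036708  0.09393775 -1.52273893] [-0.0691186  -0.01698973 -0.03239391]
```

View pics/w17.png

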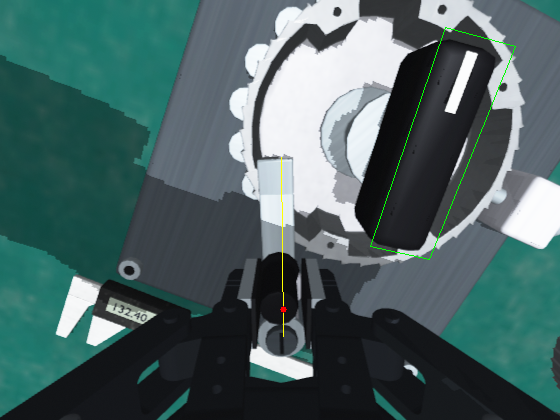

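```bash
python3 -m pendant '{"linear":[[0,0.001,0],[0,0.002,0],[0,0.003,0],[0,0.003,0],[0,0.003,0]],"spin":[0,0,0,0,0],"claw":[0.22,0.22,0.22,0.22,0.22]}' 20
```

```text
time: 19.0
position: [0.4906, -0.0755, 0.0931]
tcp_rot: [0.576, 0.408, 0.578, -0.409]
contact_force: [-5.6, -1.8, 4.2]
grip_width: 0.0184
```

```bash
python3 -m pendant '{"linear":[[0,0.001,0],[0,0.002,0],[0,0.002,0],[0,0.002,0]],"spin":[0,0,0,0],"claw":[0.22,0.22,0.22,0.22]}' 20
```

```text
time: 19.5
position: [0.4908, -0.0754, 0.093]
tcp_rot: [0.575, 0.408, 0.578, -0.41]
contact_force: [-11.2, -3.5, 8.6]
grip_width: 0.0188
```

It's firmly on the stop: 2 mm of extra command gave 0.2 mm of motion and 11 N. I relax, open, lift and look.

```bash
python3 -m pendant '{"linear":[[0,-0.002,0],[0,-0.0035,0],[0,-0.0035,0],[0,-0.0035,0],[0,-0.0035,0],[-0.03,-0.0035,0],[-0.07,-0.0035,0],[-0.11,-0.0035,0],[-0.13,-0.0035,0],[-0.13,-0.0035,0],[-0.13,-0.0035,0]],"spin":[0,0,0,0,0,0,0,0,0,0,0],"claw":[0.22,0.25,0.45,0.5,0.5,0.5,0.5,0.5,0.5,0.5,0.5]}' 20
python3 - <<'E'
from ov import *
ov('w18.png',1.396,0)
s=arm.read_state(); print(s['contact_force'],s['ft_torque'],s['qd'])
s=snap('side','s18.png');c=snap('scene','c18.png')
im=np.hstack([cv2.resize(q['color'][130:250,220:360,::-1],None,fx=2.8,fy=2.8,interpolation=cv2.INTER_CUBIC) for q in (s,c)]); cv2.imwrite('pics/z18.png',im)
E
```

```text
time: 20.88
position: [0.4904, -0.0755, 0.2227]
tcp_rot: [0.577, 0.408, 0.577, -0.409]
contact_force: [-0.1, -0.1, -1.3]
grip_width: 0.0426
[-0.03525845  0.1221933  -0.19283059] [-0.01174051  0.01462575  0.05738357] [ 0.00121605  0.00368025  0.00186086  0.0013021   0.00010909  0.00306919
 -0.00076968]
```

View pics/w18.png

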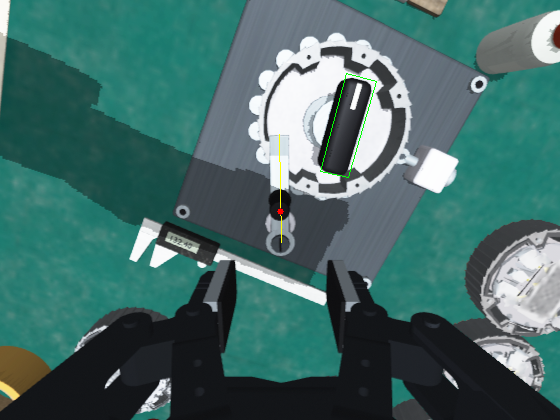

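View pics/z18.png

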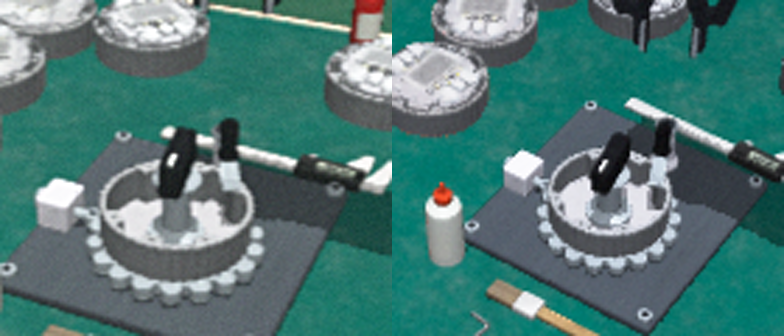

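The leaf lies over the rim at (280,140) and the wing matches the four-click outline. The gripper is clear and the bystanders haven't moved, so I'm handing in.

```bash
python3 -c "
from workcell import arm
print(arm.finish_job())"
```

```text
the job is handed in; nothing more can be done
None
```

The stud housing is at its fourth station with the clip swung back over its rim, and I handed the job in at about 21 s of the 64 s allowed. `finish_job` gives no verdict, so the success claim rests on my own checks.

- **Sequence:** I swung the clip out to about 1.35 rad. I turned the knob anticlockwise to its end stop, where the wrist moment read -1.9 N m. Then I turned it clockwise 80° (four clicks) and swung the clip back onto its stop.
- **One correction:** the first pinch on the knob jammed at a 36 mm opening, because the finger linkage caught the wing. I opened, raised the tool 10 mm and gripped again before turning anything.
- **Dial:** after I let go, the wing matched the outline predicted for 1.396 rad in the wrist picture. Close up, that outline sat a few mm off the wing but parallel to it, which I put down to calibration.
- **Clip:** it was firmly on its stop; 2 mm of extra push moved it 0.2 mm at about 11 N. Afterwards the leaf lay over the rim.
- **At hand-in:** the gripper was open and clear at a height of about 0.22 m with contact force near zero. I judged by eye that the things beside the fixture had not moved; I did not measure it.

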